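# Hold the bolt behind the bracket while the nut is undone

## Task

I am about to undo the nut on the holding bracket: slide the loose parts dish along the bench, without lifting it, until it sits centred under the nut to catch it. Then reach down into the narrow gap behind the bracket's plate, grip the bolt's T-shaped head by its two long flat sides so that it stands upright, and keep gripping it so it cannot turn: finish while still holding it. Leave the spanner, jar, mallet and carved disc where they are.

Things in the scene. Friction and masses are not known exactly. Their poses are not given: they have to be found in the camera images.
- bracket: Holding bracket fixed to the bench. Origin: on the bench top below the bolt head's centre; z up, y along the bolt towards the nut; yaw about +-0.3 rad. In its frame (mm): steel foot 8 high, x -75..75, y -42..30; steel upright plate y 22..30, x -50..50, up to z 90; pale wood blank clamped on the plate's nut side y 30..60, x -40..40, z 38..88.
- gap (a point): Middle of the mouth (top) of the gap behind the plate, 90 mm above the bench over the bolt head; axes as the bracket's. The gap is 44 mm wide (bracket y -22..22), open at the top and both ends, between the plate and a dark wood backing board (y -42..-22, x -75..75, z 0..90; props behind it to y -92, z 50). Only the bolt and the 8 mm foot are in it.
- bolt_head (a point): Centre of the steel T-shaped bolt head in the gap, 62 mm above the bench, 28 mm below the gap's mouth. The head is a bar 12 mm thick (own x, between its long flat sides), 24 mm deep along the bolt (own y), 40 mm long (own z; upright at joint 0). A 20 mm round collar joins it to the plate; 10 mm are free to the plate and 10 mm to the backing board.
- nut (a point): Centre of the hexagonal steel nut (28 mm over corners, 13 mm thick) on the other end of the bolt, 69.5 mm along the bracket's +y from the head, 62 mm above the bench, in front of a 36 mm washer. The 16 mm thread ends 88 mm from the head. The nut turns with the bolt.
- bolt (a joint): Turn of the whole bolt about the bracket's y axis, rad; 0 = the head's long sides upright, positive = head's top towards the bracket's +x. Starts within +-0.35. Light friction (0.03 N m), stays where it is left; closing an upright two-finger grip across the long sides (along the bracket's x) squares it up.
- dish: Loose round aluminium parts dish, 90 mm outer diameter, 24 mm high, upright wall 3 mm thick, flat bottom, about 0.2 kg; origin: centre of its underside. Starts empty on the bench on the nut side of the bracket. It passes below the blank and the bolt; pushed against the upright plate its centre is 5.5 mm beyond the nut's.
- spanner: Bystander: steel spanner lying on the bench beyond the work. Origin: on its underside. Leave it alone.
- jar: Bystander: amber glass jar, 60 mm diameter, 85 mm high, upright. Origin: centre of its underside. Leave it alone.
- mallet: Bystander: wooden mallet lying on the bench to the robot's right. Origin: on its underside. Leave it alone.
- relief: Bystander: round carved wooden disc, 140 mm diameter, 16 mm high, lying flat to the robot's left. Origin: centre of its underside. Leave it alone.
There are look-alikes about, which are no part of the job. What is meant by the bracket is not blue or turquoise, and is the larger of those in its own colour.

How it is judged:
By the outcome, as a careful person would: the job done as asked, in the order asked, and still so for the second after the job is handed in, while the arm keeps its last pose, push and grip.
It also fails if it takes over 64 s, if anything falls off the work surface, if the arm or the gripper's body presses on something with over 40 N, if the wrist force passes 120 N, or if a joint passes its speed limit or range.

## Robot

A 6-joint arm with a two-finger parallel gripper is mounted at the origin on the work surface. World frame = base frame: x ahead of the robot, y to its left, z up, the work surface at z = 0. Lengths are in m, angles in rad, forces in N, time in s.
With the tool pointing down it reaches from about 0.3 to 0.775 m from the base axis. Payload 14.6 kg.
Tool frame: the origin (TCP) lies between the finger pads, 19 mm behind the fingertips; this is the grasp point; z points along the fingers, y is the line along which they close (so a half turn about z gives the same grasp; the last joint's range is limited). The gripper opens to 94 mm and grips with 3 to 60 N. Pads are 16 mm wide; open, the fingers measure 119 mm over their backs; the gripper's body (75 mm by 177 mm) begins 78 mm behind the grasp point.
Start: joints at [1.168, 0.3, 1.521, -0, 1.321, -0.067], TCP at [0.181, 0.519, 0.224] pointing down, gripper open.
Joint ranges: [-3.03, 3.03], [-0.79, 2.21], [0.23, 2.52], [-1.04, 4.18], [0, 3.07], [-2.55, 2.55]. Speed limits (rad/s): [2.22, 2.22, 2.57, 3.14, 3.14, 3.14].

## Interface

Orientations are given as [roll, pitch, yaw] about the fixed x, y, z axes, in that order (R = Rz(yaw) Ry(pitch) Rx(roll)).
In Python, from station import ctrl gives the robot as it stands.
- The arm moves only by the tool step_arm, never from a script. Its argument "plan" is a list that holds one entry, the list of rows, each a list of 6 numbers: the shift along the tool's x, y, z in units of 30 mm (1.0 is 30 mm), then the turn, a rotation vector about the tool's x, y, z in units of 6 degrees (1.0 is 6 degrees). In form: [[[dx, dy, dz, wx, wy, wz], ...]]. A call has 1 to 8 rows; each row is the pose to reach, as a shift and turn from the pose commanded when the call began, along the tool's axes at that moment; what a row does not reach only later rows make up. A row lasts 1/12 s, in which the tool goes at most 41.7 mm and 7.16 degrees, less where a joint would pass 70% of its speed; a pose out of reach is approached as far as the arm can. A call with a gripper value outside its range is refused whole. "grip" is the opening, from 0 (shut) to 1 (fully open), set as the call begins (left out, the last holds). The fingers move at their own pace and stop on an object; "squeeze" is the grip in N (left out, the last holds). Time passes only in rows, so rows that repeat a pose let the fingers close. It gives the time, the measured TCP pose, the force, the opening and the grip force at its end, in the units of the state.
- ctrl.get_obs(): the state, without advancing time (a new reading comes with each control period).
- ctrl.camera(name): name is "scene" or "side" or "wrist"; returns the picture (400x640x3 uint8, red, green, blue); there is no depth.
- ctrl.camera_model(name): a dict with "intrinsics" (3x3 intrinsics, pixels), "k1" (the pictures are not rectified: a ray, as slopes to the right and down, at radius r is drawn at 1 + k1 r^2 times it, then the intrinsics apply), "R" (3x3) and "t" (3): a world point X has camera coordinates R X + t; the wrist camera has in their place "tool_from_camera" (4x4, takes a point from camera to tool coordinates, whose origin is the TCP and whose axes are the flange's). Camera axes: x right, y down, z forward; pixel columns grow to the right and rows downward; lengths in m; the calibration is good to about 2 mm. A picture is of the moment at which its call begins: read the wrist's pose just before it. camera_model takes no time and is no camera call.
- ctrl.hand_in(): hands the job in; it is judged then, once.
Trained networks look in the newest picture that a camera, given by its name, has taken for a name from the list of things; names that differ only in an ending like _2 or _b are one class to them, and where a whole thing is asked for, a point or a joint stands for the part that bears it (a point fixed in the world has none). Each returns a list of dicts, best first, with "confidence" (0 to 1); they miss things now and then, are a little off and sometimes report something else, mostly with a low value. They report only what shows in the picture. A call takes as long as a camera call. They do not tell look-alikes from the thing itself.
- ctrl.masks_of(query, camera): "pixels" (400x640 bool, what is visible of it) and "at" ([column, row] in pixels, amid what is visible of it).
- ctrl.place_of(query, camera): "at" ([column, row] in pixels: a listed point, or the origin of a listed thing).
The state is a dict: "time_s": time; "qpos": joint angles; "joint_vel": joint speeds; "tau": joint torques, N m; "ee_pos": TCP position; "eef_rot": TCP orientation; "force": force on the tool from outside, world axes, zero at the start; "moment": the same for the moment, N m; "grip_width": finger opening in m; "grip_force": force on a finger pad.
Only numpy, scipy, OpenCV 4.12 (cv2) and the standard library are available. Lean on these libraries where they do the work, as an engineer would, in place of code of your own. Each camera call takes 0.05 s, during which the arm holds its last target. There are 200 camera calls.

## Working session

There is one attempt and no reset: what is moved stays moved. The work goes in short steps, Python scripts to look and compute and a tool call to move; the robot and the scene stay as the last step left them, time stands still between calls to the robot, and variables do not carry over. Pictures are saved under pics/ and viewed, at most 10 in all, crops included, and the job is handed in when it is done.

Besides the shell and the picture viewer there is one more tool, called as name([rows], argument=value, ...), one row to a line, values as JSON. step_arm: Moves the arm, as the interface text tells. Its arguments: {"type":"object","properties":{"plan":{"type":"array","items":{"type":"array","items":{"type":"array","items":{"type":"number"}}}},"grip":{"type":"number"},"squeeze":{"type":"number"}},"required":["plan"]}

```bash
mkdir -p pics; ls; cat > h.py <<'E'
import numpy as np, cv2
from station import ctrl
from scipy.spatial.transform import Rotation as Ro
def rays(cam,px,obs=None):
    m=ctrl.camera_model(cam);K=np.array(m["intrinsics"]);p=np.atleast_2d(np.array(px,float))
    u=cv2.undistortPoints(p[:,None],K,np.array([m["k1"],0,0,0.]))[:,0]
    d=np.c_[u,np.ones(len(u))]
    if "R" in m:
        R=np.array(m["R"]);t=np.array(m["t"]);o=-R.T@t;d=d@R
    else:
        T=np.array(m["tool_from_camera"]);W=np.eye(4);W[:3,:3]=Ro.from_euler('xyz',obs["eef_rot"]).as_matrix();W[:3,3]=obs["ee_pos"]
        A=W@T;o=A[:3,3];d=d@A[:3,:3].T
    return o,d/np.linalg.norm(d,axis=1)[:,None]
def onz(cam,px,z,obs=None):
    o,d=rays(cam,px,obs);return o+d*((z-o[2])/d[:,2])[:,None]
def proj(cam,X,obs=None):
    m=ctrl.camera_model(cam);K=np.array(m["intrinsics"])
    if "R" in m: R=np.array(m["R"]);t=np.array(m["t"])
    else:
        T=np.array(m["tool_from_camera"]);W=np.eye(4);W[:3,:3]=Ro.from_euler('xyz',obs["eef_rot"]).as_matrix();W[:3,3]=obs["ee_pos"]
        A=np.linalg.inv(W@T);R=A[:3,:3];t=A[:3,3]
    return cv2.projectPoints(np.atleast_2d(np.array(X,float)),cv2.Rodrigues(R)[0],t,K,np.array([m["k1"],0,0,0.]))[0][:,0]
def tri(rs):
    A=np.zeros((3,3));b=np.zeros(3)
    for o,d in rs:
        P=np.eye(3)-np.outer(d,d);A+=P;b+=P@o
    x=np.linalg.solve(A,b);return x,[np.linalg.norm((np.eye(3)-np.outer(d,d))@(x-o))for o,d in rs]
def save(img,n): cv2.imwrite(f"pics/{n}.png",cv2.cvtColor(img,cv2.COLOR_RGB2BGR))
E
python3 - <<'E'
from h import *
o=ctrl.get_obs();print(o)
for c in("scene","side","wrist"):
    o=ctrl.get_obs();save(ctrl.camera(c),c+"0")
    for q in("bracket","gap","bolt_head","nut","dish","spanner","jar","mallet","relief"):
        for r in ctrl.place_of(q,c)[:4]: print(c,q,np.round(r["at"],1),round(r["confidence"],2))
a=[cv2.imread(f"pics/{c}0.png") for c in("scene","side")]
print(ctrl.get_obs()["time_s"])
E
```

```text
pics
{'time_s': 0.0, 'qpos': array([ 1.16839218e+00,  3.00473892e-01,  1.52159245e+00,  2.12264800e-06,
        1.32071800e+00, -6.65840823e-02]), 'joint_vel': array([ 1.87130067e-03,  5.48804458e-04,  1.14527946e-03,  1.47505056e-03,
        1.66220641e-03, -7.97846225e-05]), 'tau': array([-2.26878648e-03, -5.31816351e+01, -3.52730978e+01,  7.06924126e-02,
        2.46304966e-02, -4.87463228e-05]), 'ee_pos': array([0.18114465, 0.51904832, 0.22367998]), 'eef_rot': array([-3.14040374e+00, -8.13403255e-05,  2.80577202e+00]), 'force': array([ 0.13859259, -0.94393707, -0.01707867]), 'moment': array([-0.01431442, -0.00990842, -0.01843227]), 'grip_force': 0.0, 'grip_width': 0.09407568658973123}
scene bracket [353.8 158.5] 0.97
scene bracket [323.5 290. ] 0.89
scene bracket [290.  238.4] 0.68
scene gap [325.3 267.8] 0.92
scene gap [284.6 211.6] 0.86
scene gap [354.  142.2] 0.82
scene gap [247.9 179.5] 0.65
scene bolt_head [292.2 216.4] 0.74
scene bolt_head [249.2 187.7] 0.63
scene bolt_head [354.4 150.4] 0.61
scene bolt_head [322.8 274.1] 0.53
scene nut [350.9 268.7] 0.72
scene nut [317.8 2
[... 195 characters left out ...]
ene relief [457.7 211.7] 0.88
side bracket [317.8 284.3] 0.9
side bracket [392.8 203.5] 0.75
side bracket [203.7 230.3] 0.72
side bracket [263.5 147.7] 0.46
side gap [350.  215.3] 0.94
side gap [200.8 212.9] 0.8
side gap [402.  174.8] 0.76
side bolt_head [349.9 222.9] 0.64
side bolt_head [398.3 189. ] 0.6
side bolt_head [203.8 218.1] 0.59
side bolt_head [315.  272.9] 0.39
side nut [385.2 170.8] 0.64
side nut [302.9 263.2] 0.54
side nut [186.8 209. ] 0.53
side nut [335.2 204.2] 0.51
side dish [277.6 205.9] 0.6
side spanner [343.9 173.7] 0.65
side jar [264.8 150.2] 0.45
side mallet [416.2 306.7] 0.89
side relief [262.8 146.2] 0.96
side relief [337.6 206.2] 0.64
wrist nut [163.5 316.1] 0.59
1.5
```

View pics/scene0.png

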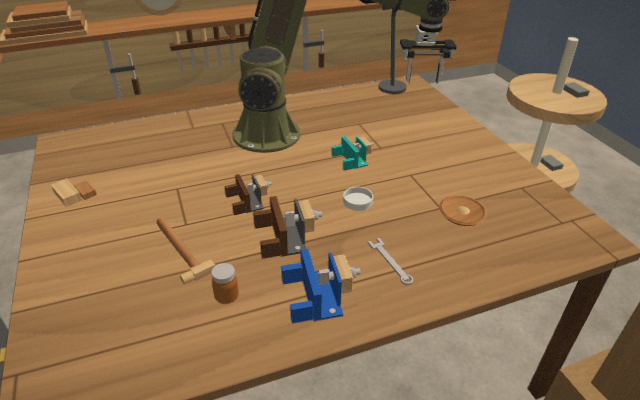

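View pics/side0.png

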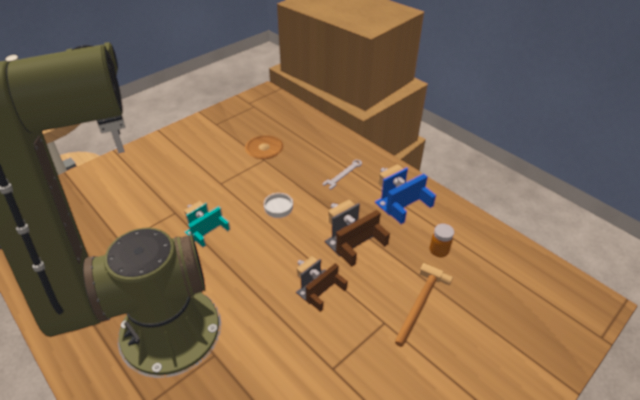

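The bracket is the larger brown one (scene ~(290,238), side ~(350,230)). The dish is at scene (356,200) and side (278,206).

```bash
python3 - <<'E'
from h import *
def T(a,b): 
    x,e=tri([(lambda r:(r[0],r[1][0]))(rays("scene",a)),(lambda r:(r[0],r[1][0]))(rays("side",b))]);print(np.round(x,4),np.round(e,4));return x
g=T((284.6,211.6),(350,215.3));h=T((292.2,216.4),(349.9,222.9));n=T((317.8,215),(335.2,204.2));d=T((356,200.1),(277.6,205.9))
T((388.7,261.4),(343.9,173.7))
for z in (0,.024):print(onz("scene",(356,200.1),z),onz("side",(277.6,205.9),z))
print("jar",onz("scene",(225.4,293.3),0),"mallet",onz("scene",(180,252),0),"relief",onz("scene",(457.7,211.7),0),"spn",onz("scene",(388.7,261.4),0),"bracket",onz("scene",(290,238.4),0))
print(np.degrees(np.arctan2(-(n-h)[0],(n-h)[1])), np.linalg.norm(n-h))
print(np.array(ctrl.camera_model("wrist")["tool_from_camera"]).round(3),ctrl.camera_model("wrist")["intrinsics"])
E
```

```text
[ 0.5556 -0.0947  0.0909] [0.0075 0.0075]
[ 0.5567 -0.0839  0.0626] [0.0041 0.0041]
[ 0.5751 -0.011   0.0668] [0.0028 0.0028]
[0.4806 0.1484 0.0076] [0.0032 0.0032]
[0.7478 0.1216 0.0045] [0.0014 0.0014]
[[0.47426606 0.14918441 0.        ]] [[0.4859915  0.15875248 0.        ]]
[[0.50224008 0.13530386 0.024     ]] [[0.47127727 0.13887155 0.024     ]]
jar [[ 7.05894506e-01 -3.03220750e-01  1.11022302e-16]] mallet [[ 0.52069362 -0.38655536  0.        ]] relief [[0.62964555 0.41041956 0.        ]] spn [[0.74478342 0.12249681 0.        ]] bracket [[ 0.57002927 -0.09292195  0.        ]]
-14.196618535000567 0.07525902194735391
[[ 0.    -0.967 -0.253  0.072]
 [ 1.     0.    -0.001 -0.   ]
 [ 0.001 -0.253  0.967 -0.16 ]
 [ 0.     0.     0.     1.   ]] [[335.37454873   0.         324.08190681]
 [  0.         335.37454873 204.15522525]
 [  0.           0.           1.        ]]
```

step_arm([
  [[-14.9, -10.3, -1, 0, 0, -0.9], [-14.9, -10.3, -1, 0, 0, -0.9], [-14.9, -10.3, -1, 0, 0, -0.9], [-14.9, -10.3, -1, 0, 0, -0.9], [-14.9, -10.3, -1, 0, 0, -0.9], [-14.9, -10.3, -1, 0, 0, -0.9], [-14.9, -10.3, -1, 0, 0, -0.9], [-14.9, -10.3, -1, 0, 0, -0.9]],
])

```text
time_s: 2.17
ee_pos: [0.3781, 0.2486, 0.243]
eef_rot: [3.141, 0.0, 2.9]
force: [0.3, 0.4, 0.8]
grip_width: 0.0943
grip_force: 0.0
```

step_arm([
  [[-5.0, -4.5, 0, 0, 0, 0], [-5.0, -4.5, 0, 0, 0, 0], [-5.0, -4.5, 0, 0, 0, 0], [-5.0, -4.5, 0, 0, 0, 0], [-5.0, -4.5, 0, 0, 0, 0], [-5.0, -4.5, 0, 0, 0, 0], [-5.0, -4.5, 0, 0, 0, 0], [-5.0, -4.5, 0, 0, 0, 0]],
])

```text
time_s: 2.83
ee_pos: [0.4904, 0.0838, 0.2425]
eef_rot: [3.142, -0.0, 2.9]
force: [0.2, 1.0, 0.0]
grip_width: 0.0942
grip_force: 0.0
```

```bash
python3 - <<'E'
from h import *
o=ctrl.get_obs();im=ctrl.camera("wrist");save(im,"w1");print(o["ee_pos"],o["eef_rot"])
H={"gap":.09,"bolt_head":.062,"nut":.062,"dish":0,"bracket":0}
for q,z in H.items():
    for r in ctrl.place_of(q,"wrist")[:3]: print(q,np.round(r["at"],1),round(r["confidence"],2),onz("wrist",r["at"],z,o).round(4))
for r in ctrl.masks_of("dish","wrist")[:2]:
    m=r["pixels"].astype(np.uint8);c=cv2.findContours(m,0,1)[0];c=max(c,key=cv2.contourArea)
    e=cv2.fitEllipse(c);print("mask",e,m.sum(),onz("wrist",e[0],.024,o),r["confidence"])
    P=onz("wrist",c[:,0],.024,o)[:,:2];cc,rad=cv2.minEnclosingCircle(P.astype(np.float32));print(cc,rad)
E
```

```text
[0.49039623 0.08378104 0.24252678] [ 3.14151719e+00 -3.87870962e-04  2.89979271e+00]
gap [ 63.7 120.6] 0.8 [[ 0.3655 -0.1326  0.09  ]]
gap [183.9 292.5] 0.65 [[ 0.5573 -0.0838  0.09  ]]
bolt_head [ 80.5 122.9] 0.85 [[ 0.367  -0.1377  0.062 ]]
nut [251.2 275.6] 0.9 [[ 0.5674 -0.0195  0.062 ]]
nut [123.8 109. ] 0.69 [[ 0.3653 -0.0898  0.062 ]]
dish [375.2 155.1] 0.96 [[0.4784 0.149  0.    ]]
bracket [209.  259.2] 0.9 [[ 0.5588 -0.0881  0.    ]]
bracket [104.1 122. ] 0.79 [[ 0.3633 -0.153   0.    ]]
mask ((379.1532897949219, 159.7716064453125), (77.31659698486328, 78.72779083251953), 72.32865142822266) 4889 [[0.48114067 0.1494163  0.024     ]] 0.97
(0.4821240305900574, 0.14907051622867584) 0.0455193929374218
```

View pics/w1.png

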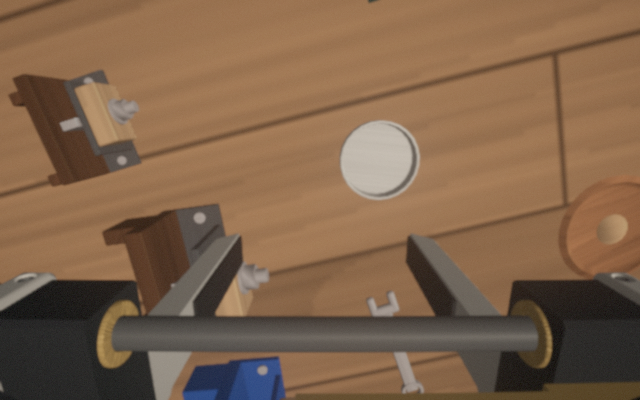

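The dish shows at (379,160). The brown bracket is at lower left (~(200,255)) and partly hidden by a finger, so I'll shift to see it clear.

step_arm([
  [[-6, -2.5, 0, 0, 0, 0], [-6, -2.5, 0, 0, 0, 0], [-6, -2.5, 0, 0, 0, 0], [-6, -2.5, 0, 0, 0, 0], [-6, -2.5, 0, 0, 0, 0], [-6, -2.5, 0, 0, 0, 0], [-6, -2.5, 0, 0, 0, 0], [-6, -2.5, 0, 0, 0, 0]],
])

```text
time_s: 3.85
ee_pos: [0.6471, -0.0319, 0.2424]
eef_rot: [3.142, -0.001, 2.9]
force: [0.1, 0.1, -0.1]
grip_width: 0.0938
grip_force: 0.0
```

```bash
python3 - <<'E'
from h import *
o=ctrl.get_obs();im=ctrl.camera("wrist");save(im,"w2");print(o["ee_pos"],o["eef_rot"])
H={"gap":.09,"bolt_head":.062,"nut":.062,"dish":0,"bracket":0}
for q,z in H.items():
    for r in ctrl.place_of(q,"wrist")[:4]: print(q,np.round(r["at"],1),round(r["confidence"],2),onz("wrist",r["at"],z,o).round(4))
cv2.imwrite("pics/w2c.png",cv2.resize(cv2.cvtColor(im,4)[60:360,120:520],None,fx=2,fy=2,interpolation=2))
E
```

```text
[ 0.64713846 -0.0318541   0.24240823] [ 3.14154971e+00 -6.09593034e-04  2.90046881e+00]
gap [243.1 116.3] 0.82 [[ 0.5593 -0.0863  0.09  ]]
gap [138.9 276.9] 0.42 [[ 0.6863 -0.2387  0.09  ]]
bolt_head [310.6 315.6] 0.92 [[ 0.7889 -0.0833  0.062 ]]
bolt_head [246.1 117.5] 0.63 [[ 0.5595 -0.0902  0.062 ]]
nut [312.8 107.3] 0.95 [[ 0.5659 -0.0239  0.062 ]]
nut [371.5 311. ] 0.83 [[ 0.7997 -0.0139  0.062 ]]
bracket [316.1 290.5] 0.67 [[ 0.7923 -0.0792  0.    ]]
bracket [261.3 119.4] 0.6 [[ 0.5626 -0.0872  0.    ]]
```

View pics/w2c.png

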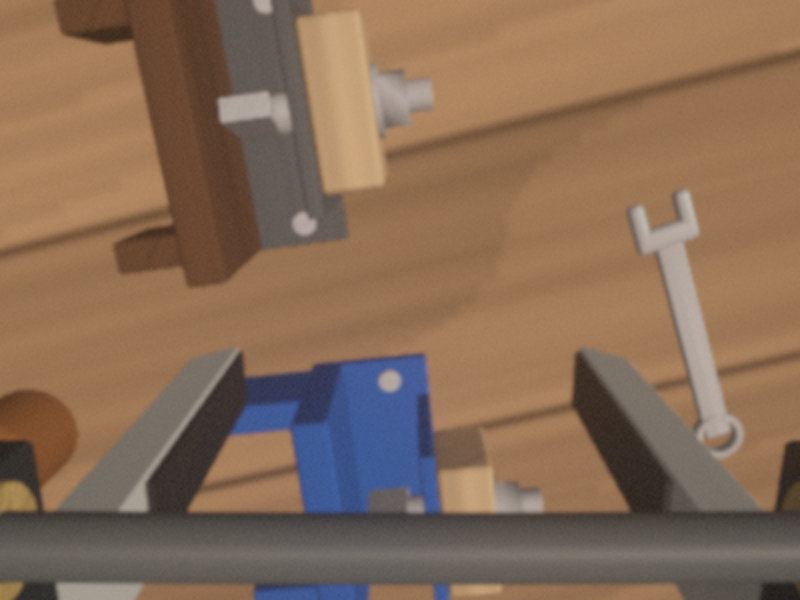

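The crop shows the brown bracket at upper left, with the bolt head at crop (243,107), the nut at (395,98), the blank's top corners and the board's end corner. I'll fit the bracket pose to these features.

```bash
python3 - <<'E'
from h import *
from scipy.optimize import least_squares
o=ctrl.get_obs()
B=np.array([[-40,30,88],[-40,60,88],[40,30,88],[40,60,88],[75,-42,90],[75,-22,90],[75,-22,8],[75,30,8],[0,88,62]])/1e3
C=np.array([[297,17],[357,10],[322,195],[383,187],[190,286],[222,283],[260,250],[348,238],[433,93]])/2+[120,60]-.25
def w(p): 
    return B@Ro.from_euler('z',p[2]).as_matrix().T+[p[0],p[1],p[3]]
f=lambda p:(proj("wrist",w(p),o)-C).ravel()
for fixed in (0,1):
    g=(lambda p:f(np.r_[p,0])) if fixed else f
    r=least_squares(g,[.56,-.085,-.2]+([] if fixed else [0]),loss='soft_l1');print(r.x.round(4),np.round(r.fun.reshape(-1,2),1).tolist())
p=r.x;R=Ro.from_euler('z',p[2]).as_matrix()
q=lambda b:R@b+[p[0],p[1],0]
print("head",q([0,0,.062]),"nut",q([0,.0695,.062]),"dish",q([0,.075,0]))
np.save("p.npy",p)
E
```

```text
[ 0.5611 -0.0898 -0.1136 -0.0026] [[-2.0, 0.2], [1.4, -0.9], [-0.3, 0.5], [0.6, 0.4], [-1.6, 0.3], [2.4, -0.7], [1.2, -0.7], [-0.3, -0.1], [-0.8, 0.6]]
[ 0.5609 -0.0895 -0.116 ] [[-2.0, -0.4], [1.6, -1.5], [-0.4, 0.6], [0.7, 0.6], [-2.4, 0.6], [1.8, -0.3], [0.9, -0.5], [-0.3, 0.2], [-0.4, 0.5]]
head [ 0.56092245 -0.0894602   0.062     ] nut [ 0.56896792 -0.02042746  0.062     ] dish [ 0.56960461 -0.01496443  0.        ]
```

step_arm([
  [[6.98, 5.97, 3.6, 0, 0, -1.2], [6.98, 5.97, 3.6, 0, 0, -1.2], [6.98, 5.97, 3.6, 0, 0, -1.2], [6.98, 5.97, 3.6, 0, 0, -1.2], [6.98, 5.97, 3.6, 0, 0, -1.2], [6.98, 5.97, 3.6, 0, 0, -1.2], [6.98, 5.97, 3.6, 0, 0, -1.2], [6.98, 5.97, 3.6, 0, 0, -1.2]],
], grip=0.28, squeeze=15)

```text
time_s: 4.82
ee_pos: [0.4829, 0.195, 0.1325]
eef_rot: [-3.141, -0.003, 3.029]
force: [-0.1, 0.4, 0.2]
grip_width: 0.0442
grip_force: 0.0
```

step_arm([
  [[0, 0, 0, 0, 0, 0], [0, 0, 0, 0, 0, 0]],
])

```text
time_s: 4.98
ee_pos: [0.4875, 0.1915, 0.1353]
eef_rot: [3.141, 0.001, 3.027]
force: [-0.4, -0.1, 0.2]
grip_width: 0.0308
grip_force: 0.0
```

```bash
python3 - <<'E'
from h import *
o=ctrl.get_obs();im=ctrl.camera("wrist");save(im,"w3");print(o["ee_pos"],o["eef_rot"],o["grip_width"])
for r in ctrl.masks_of("dish","wrist")[:2]:
    m=r["pixels"].astype(np.uint8);c=max(cv2.findContours(m,0,1)[0],key=cv2.contourArea)
    P=onz("wrist",c[:,0],.024,o)[:,:2];cc,rad=cv2.minEnclosingCircle(P.astype(np.float32));print(cc,rad,r["confidence"])
for r in ctrl.place_of("dish","wrist")[:1]: print(r["at"],onz("wrist",r["at"],0,o))
t=np.linspace(0,6.28,200)
for z,R,col in((.024,.045,(0,0,255)),(0,.045,(255,0,0))):
    for u in proj("wrist",np.c_[.4815+R*np.cos(t),.149+R*np.sin(t),0*t+z],o): cv2.circle(im,tuple(int(round(v)) for v in u),0,col,-1)
save(im,"w3")
E
```

```text
[0.48750261 0.19148786 0.13531168] [3.14129614e+00 1.07114732e-03 3.02650812e+00] 0.030829173460067617
(0.4807499945163727, 0.15038248896598816) 0.0462336428463459 0.69
[275.3, 195.8] [[0.48004506 0.1471264  0.        ]]
```

View pics/w3.png

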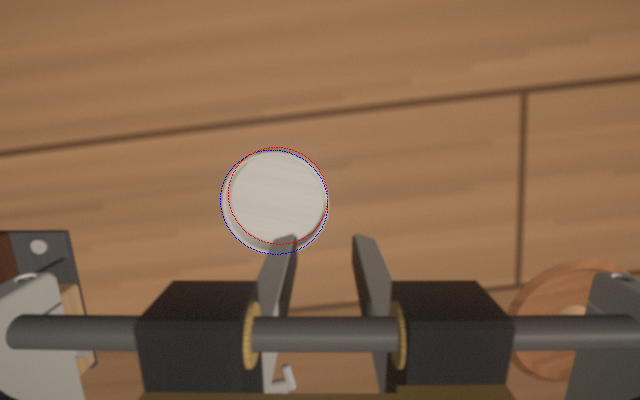

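The overlay circles match the dish rim centred at about pixel (275,200), so the estimate holds. Descending astride the far rim.

step_arm([
  [[0, 0, 1, 0, 0, 0], [0, 0, 2, 0, 0, 0], [0, 0, 2.9, 0, 0, 0], [0, 0, 3.4, 0, 0, 0], [0, 0, 3.67, 0, 0, 0], [0, 0, 3.67, 0, 0, 0], [0, 0, 3.67, 0, 0, 0]],
])

```text
time_s: 5.72
ee_pos: [0.4878, 0.1912, 0.0252]
eef_rot: [3.141, 0.001, 3.025]
force: [0.8, 0.2, 0.4]
grip_width: 0.0264
grip_force: 0.0
```

step_arm([
  [[0, 0, 0, 0, 0, 0], [0, 0, 0, 0, 0, 0], [0, 0, 0, 0, 0, 0], [0, 0, 0, 0, 0, 0], [0, 0, 0, 0, 0, 0], [0, 0, 0, 0, 0, 0]],
], grip=0)

```text
time_s: 6.22
ee_pos: [0.4874, 0.1917, 0.0252]
eef_rot: [3.141, 0.001, 3.026]
force: [-1.5, -0.0, 7.3]
grip_width: 0.0038
grip_force: 15.3
```

step_arm([
  [[-0.4, -0.57, 0, 0, 0, 0], [-0.88, -1.25, 0, 0, 0, 0], [-1.4, -1.98, 0, 0, 0, 0], [-1.95, -2.76, 0, 0, 0, 0], [-2.5, -3.54, 0, 0, 0, 0], [-3.0, -4.25, 0, 0, 0, 0], [-3.35, -4.74, 0, 0, 0, 0], [-3.52, -4.98, 0, 0, 0, 0]],
])

```text
time_s: 6.88
ee_pos: [0.5759, 0.0293, 0.0252]
eef_rot: [3.141, 0.001, 3.024]
force: [-2.2, 5.2, 7.7]
grip_width: 0.0041
grip_force: 15.3
```

step_arm([
  [[0, 0, 0, 0, 0, 0], [0, 0, 0, 0, 0, 0], [0, 0, 0, 0, 0, 0]],
])

```text
time_s: 7.13
ee_pos: [0.5754, 0.0304, 0.0252]
eef_rot: [-3.141, 0.002, 3.025]
force: [1.0, -3.7, 5.2]
grip_width: 0.0045
grip_force: 15.3
```

```bash
python3 - <<'E'
from h import *
p=np.load("p.npy");R=Ro.from_euler('z',p[2]).as_matrix()
o=ctrl.get_obs();im=ctrl.camera("wrist");print(o["ee_pos"],o["eef_rot"],o["grip_width"])
c=np.array([*(o["ee_pos"][:2]-.0435*np.array([-np.sin(p[2]),np.cos(p[2])])),0]);print("dish est in bracket",R.T@(c-[p[0],p[1],0]))
cv2.imwrite("pics/w4.png",cv2.cvtColor(im,4))
s=ctrl.camera("scene");
for q in("nut","dish"):
  for cam in("scene","wrist"):
    if cam=="wrist": o=ctrl.get_obs();ctrl.camera(cam)
    for r in ctrl.place_of(q,cam)[:3]: print(q,cam,np.round(r["at"],1),r["confidence"],onz(cam,r["at"],.062 if q=="nut" else 0,o))
a=cv2.resize(s[170:270,240:400],None,fx=4,fy=4,interpolation=2)
cv2.imwrite("pics/s4.png",cv2.cvtColor(np.vstack([a[:,:640],im[:200]]),4))
E
```

```text
[0.57539905 0.03036498 0.02521677] [-3.14124051e+00  1.86238853e-03  3.02544672e+00] 0.004527108970382135
dish est in bracket [0.00050805 0.07719544 0.        ]
nut scene [314.2 213. ] 0.69 [[ 0.56012351 -0.01818092  0.062     ]]
nut scene [347.6 270.9] 0.66 [[ 0.79358385 -0.01889218  0.062     ]]
nut scene [267.9 186.8] 0.45 [[ 0.39929827 -0.10384524  0.062     ]]
nut wrist [200.1 294.7] 0.67 [[ 0.56813387 -0.02058993  0.062     ]]
dish scene [317.3 231.6] 0.63 [[ 0.5693609  -0.01214488  0.        ]]
dish wrist [249.  243.7] 0.69 [[ 0.57081263 -0.01420742  0.        ]]
```

View pics/s4.png

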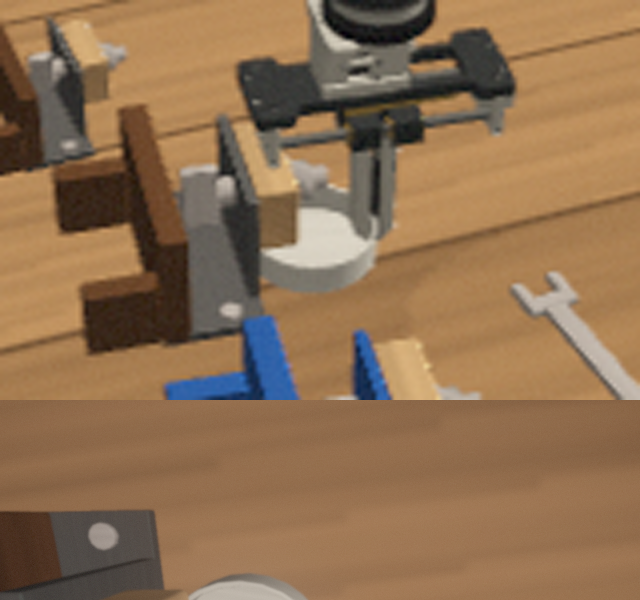

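The dish sits under the blank and nut, its near wall close to the plate (scene crop ~(318,245)). I'll nudge it gently to contact.

step_arm([
  [[0, -0.03, 0, 0, 0, 0], [0, -0.06, 0, 0, 0, 0], [0, -0.07, 0, 0, 0, 0], [0, -0.07, 0, 0, 0, 0], [0, -0.07, 0, 0, 0, 0]],
])

```text
time_s: 7.95
ee_pos: [0.5749, 0.0294, 0.0252]
eef_rot: [3.141, 0.001, 3.026]
force: [1.0, 2.9, 6.3]
grip_width: 0.0038
grip_force: 15.3
```

step_arm([
  [[0, -0.03, 0, 0, 0, 0], [0, -0.05, 0, 0, 0, 0], [0, -0.05, 0, 0, 0, 0], [0, -0.05, 0, 0, 0, 0], [0, -0.05, 0, 0, 0, 0]],
])

```text
time_s: 8.37
ee_pos: [0.5748, 0.0286, 0.0252]
eef_rot: [3.14, 0.001, 3.026]
force: [1.5, 7.7, 6.5]
grip_width: 0.0043
grip_force: 15.4
```

step_arm([
  [[0, 0, 0, 0, 0, 0], [0, 0, 0, 0, 0, 0], [0, 0, 0, 0, 0, 0], [0, 0, 0, 0, 0, 0]],
], grip=0.15)

```text
time_s: 8.7
ee_pos: [0.5741, 0.0273, 0.0243]
eef_rot: [-3.141, -0.0, 3.026]
force: [0.1, 0.4, 0.4]
grip_width: 0.014
grip_force: 0.0
```

step_arm([
  [[0, 0, -0.5, 0, 0, 0], [0, 0, -1.2, 0, 0, 0], [0, 0, -2.2, 0, 0, 0], [0, 0, -3.4, 0, 0, 0], [0, 0, -4.7, 0, 0, 0], [0, 0, -5.5, 0, 0, 0], [0, 0, -6, 0, 0, 0], [0, 0, -6, 0, 0, 0]],
])

```text
time_s: 9.37
ee_pos: [0.5753, 0.0272, 0.208]
eef_rot: [3.141, 0.005, 3.026]
force: [0.3, 0.3, -0.8]
grip_width: 0.0142
grip_force: 0.0
```

step_arm([
  [[0, -0.8, -0.5, 0, 0, 1.1], [0, -1.8, -1, 0, 0, 2.2], [0, -2.8, -1, 0, 0, 3.3], [0, -3.8, -1, 0, 0, 4.4], [0, -4.8, -1, 0, 0, 5.5], [0, -5.6, -1, 0, 0, 6.6], [0, -6.2, -1, 0, 0, 7.7], [0, -6.6, -1, 0, 0, 8.8]],
], grip=0.6)

```text
time_s: 10.03
ee_pos: [0.5506, -0.1712, 0.2329]
eef_rot: [-3.14, -0.001, 2.097]
force: [-0.2, 0.3, 1.1]
grip_width: 0.0565
grip_force: 0.0
```

step_arm([
  [[0, 0, 0, 0, 0, 1.1], [0, 0, 0, 0, 0, 2.2], [0, 0, 0, 0, 0, 3.3], [0, 0, 0, 0, 0, 4.4], [0, 0, 0, 0, 0, 5.5], [0, 0, 0, 0, 0, 6.2], [0, 0, 0, 0, 0, 6.2], [0, 0, 0, 0, 0, 6.2]],
])

```text
time_s: 10.7
ee_pos: [0.5511, -0.1693, 0.2334]
eef_rot: [-3.14, -0.0, 1.457]
force: [1.1, 0.3, 0.0]
grip_width: 0.0564
grip_force: 0.0
```

```bash
python3 - <<'E'
from h import *
p=np.load("p.npy")
o=ctrl.get_obs();im=ctrl.camera("wrist");print(o["ee_pos"],o["eef_rot"],o["qpos"][5],o["grip_width"])
for q,z in {"gap":.09,"bolt_head":.062,"nut":.062,"dish":0,"bracket":0}.items():
    for r in ctrl.place_of(q,"wrist")[:2]: print(q,np.round(r["at"],1),round(r["confidence"],2),onz("wrist",r["at"],z,o).round(4))
R=Ro.from_euler('z',p[2]).as_matrix()
Q=np.array([[75,-22,90],[-75,-22,90],[75,-42,90],[-75,-42,90],[-50,30,90],[50,30,90],[-50,22,90],[50,22,90],[-40,60,88],[40,60,88],[75,30,8],[-75,30,8],[0,88,62]])/1e3
b=im.copy()
for u in proj("wrist",Q@R.T+[p[0],p[1],0],o): cv2.circle(b,tuple(int(round(v)) for v in u),2,(255,0,0),-1)
t=np.linspace(0,6.28,300);c=R@[0,.075,0]+[p[0],p[1],0]
for u in proj("wrist",np.c_[c[0]+.045*np.cos(t),c[1]+.045*np.sin(t),0*t+.024],o): cv2.circle(b,tuple(int(round(v)) for v in u),0,(0,255,0),-1)
np.save("w5.npy",im);save(b,"w5")
E
```

```text
[ 0.551124   -0.16930075  0.23338236] [-3.14004389e+00 -3.40495468e-04  1.45741613e+00] -0.24815353854356823 0.05641440546527554
gap [586.5  65.4] 0.81 [[ 0.7892 -0.0793  0.09  ]]
gap [323.6 105.4] 0.68 [[ 0.5612 -0.0879  0.09  ]]
bolt_head [150.2 190.9] 0.73 [[ 0.3762 -0.1497  0.062 ]]
bolt_head [324.2 106.5] 0.71 [[ 0.5616 -0.0881  0.062 ]]
nut [134.1 144.3] 0.78 [[ 0.3716 -0.1019  0.062 ]]
nut [323.5  28.7] 0.65 [[ 0.5687 -0.0205  0.062 ]]
dish [324.8  35. ] 0.92 [[ 0.5708 -0.0126  0.    ]]
bracket [529.5  78.7] 0.9 [[ 0.793  -0.0816  0.    ]]
bracket [167.1 181.6] 0.79 [[ 0.3648 -0.1507  0.    ]]
```

View pics/w5.png

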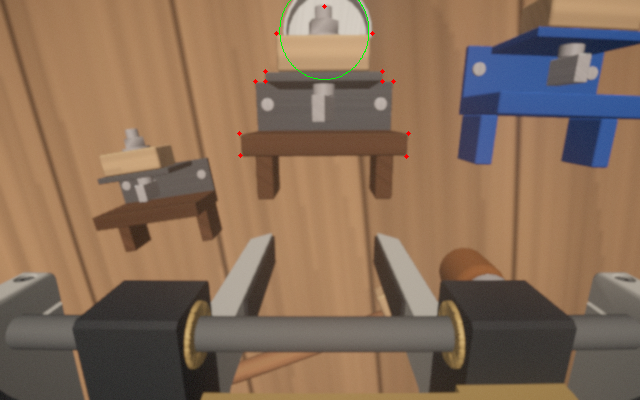

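Overlay of the fitted bracket and dish circle matches the picture; the head is at (320,107) and the dish is at (325,35) under the nut. Now over the head and down.

step_arm([
  [[0.8, 0, 0, 0, 0, 0], [1.8, 0.02, 0, 0, 0, 0], [2.5, 0.03, 0, 0, 0, 0], [2.7, 0.03, 0, 0, 0, 0], [2.7, 0.03, 0.5, 0, 0, 0], [2.7, 0.03, 1.3, 0, 0, 0], [2.7, 0.03, 2, 0, 0, 0], [2.7, 0.03, 2.5, 0, 0, 0]],
])

```text
time_s: 11.67
ee_pos: [0.5611, -0.0894, 0.1577]
eef_rot: [-3.14, 0.0, 1.455]
force: [1.2, 0.5, 0.4]
grip_width: 0.0562
grip_force: 0.0
```

step_arm([
  [[0, 0, 0, 0, 0, 0], [0, 0, 0, 0, 0, 0], [0, 0, 0, 0, 0, 0]],
])

```text
time_s: 11.92
ee_pos: [0.5621, -0.0894, 0.1607]
eef_rot: [3.14, 0.0, 1.455]
force: [-0.1, -0.4, -0.1]
grip_width: 0.0564
grip_force: 0.0
```

step_arm([
  [[0, 0, 0.5, 0, 0, 0], [0, 0, 1.1, 0, 0, 0], [0, 0, 1.8, 0, 0, 0], [0, 0, 2.4, 0, 0, 0], [0, 0, 2.9, 0, 0, 0], [0, 0, 3.2, 0, 0, 0], [0, 0, 3.3, 0, 0, 0], [0, 0, 3.3, 0, 0, 0]],
])

```text
time_s: 12.58
ee_pos: [0.5619, -0.0891, 0.0609]
eef_rot: [3.141, 0.0, 1.455]
force: [0.5, 1.1, -0.1]
grip_width: 0.0562
grip_force: 0.0
```

step_arm([
  [[0, 0, 0, 0, 0, 0], [0, 0, 0, 0, 0, 0], [0, 0, 0, 0, 0, 0], [0, 0, 0, 0, 0, 0], [0, 0, 0, 0, 0, 0], [0, 0, 0, 0, 0, 0], [0, 0, 0, 0, 0, 0], [0, 0, 0, 0, 0, 0]],
], grip=0, squeeze=30)

```text
time_s: 13.25
ee_pos: [0.5597, -0.0887, 0.0605]
eef_rot: [-3.136, -0.0, 1.455]
force: [-19.7, 1.9, 15.3]
grip_width: 0.0118
grip_force: 30.0
```

step_arm([
  [[0, -0.04, 0, 0, 0, 0], [0, -0.07, -0.02, 0, 0, 0], [0, -0.07, -0.02, 0, 0, 0], [0, -0.07, -0.02, 0, 0, 0], [0, -0.07, -0.02, 0, 0, 0], [0, -0.07, -0.02, 0, 0, 0]],
])

```text
time_s: 13.75
ee_pos: [0.5595, -0.0887, 0.0606]
eef_rot: [-3.141, 0.0, 1.455]
force: [4.5, -0.9, -11.6]
grip_width: 0.0118
grip_force: 30.0
```

```bash
python3 - <<'E'
from h import *
p=np.load("p.npy");R=Ro.from_euler('z',p[2]).as_matrix()
o=ctrl.get_obs();im=ctrl.camera("wrist")
print({k:np.round(o[k],4) for k in("ee_pos","eef_rot","force","moment","grip_width","grip_force")})
for q,z in {"dish":0,"nut":.062}.items():
    for r in ctrl.place_of(q,"wrist")[:2]: print(q,r["at"],r["confidence"],onz("wrist",r["at"],z,o).round(4))
s=ctrl.camera("side");s2=ctrl.camera("scene")
for q in("dish","nut"):
    for r in ctrl.place_of(q,"scene")[:3]: print(q,r["at"],onz("scene",r["at"],.062 if q=="nut" else 0).round(4))
a=cv2.resize(s[170:270,260:420],(640,400)[:2],interpolation=2)[:280]
t=np.linspace(0,6.28,300);c=R@[0,.075,0]+[p[0],p[1],0]
for u in proj("wrist",np.c_[c[0]+.045*np.cos(t),c[1]+.045*np.sin(t),0*t+.024],o): cv2.circle(im,tuple(int(round(v)) for v in u),0,(0,255,0),-1)
save(np.vstack([im[:300],a]),"w6")
E
```

```text
{'ee_pos': array([ 0.5595, -0.0887,  0.0606]), 'eef_rot': array([-3.1413,  0.    ,  1.455 ]), 'force': array([  4.5352,  -0.8509, -11.6245]), 'moment': array([-0.2606, -0.8189,  0.2247]), 'grip_width': np.float64(0.0118), 'grip_force': np.float64(30.0006)}
dish [326.6, 111.3] 0.65 [[ 0.5712 -0.0137  0.    ]]
nut [324.2, 122.8] 0.67 [[ 0.569  -0.0195  0.062 ]]
dish [316.3, 228.4] [[ 0.5556 -0.01   -0.    ]]
nut [347.0, 268.9] [[ 0.787  -0.0176  0.062 ]]
nut [369.1, 144.7] [[0.2858 0.2774 0.062 ]]
nut [317.2, 216.5] [[ 0.5771 -0.0157  0.062 ]]
```

View pics/w6.png

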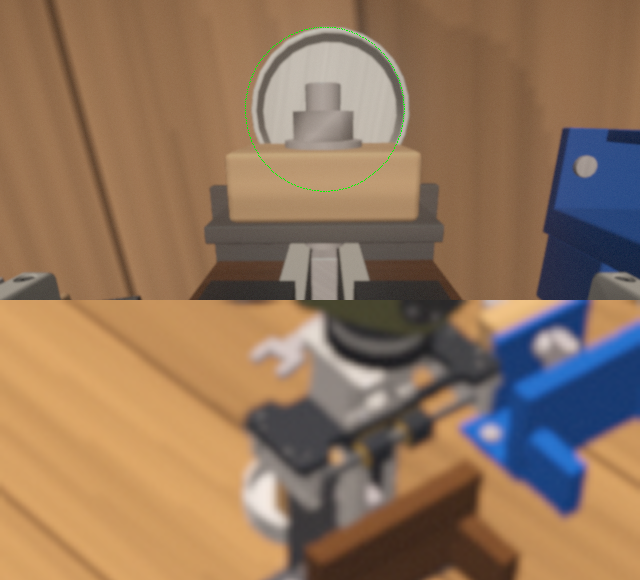

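The head is gripped between the pads. The dish rim centre looks a few mm right of the bolt (column ~330 vs ~323), so I'll measure that precisely.

```bash
python3 - <<'E'
from h import *
from scipy.optimize import least_squares
p=np.load("p.npy");R=Ro.from_euler('z',p[2]).as_matrix()
o=ctrl.get_obs();im=ctrl.camera("wrist");save(im,"w7")
h=np.array([*o["ee_pos"][:2],0])
for r in ctrl.masks_of("dish","wrist")[:1]:
    m=r["pixels"];P=[]
    for row in range(m.shape[0]):
        c=np.where(m[row])[0]
        if len(c)>20 and row<135: P+=[[c[0]-.5,row],[c[-1]+.5,row]]
    for col in range(295,366):
        c=np.where(m[:,col])[0]
        if len(c): P.append([col,c[0]-.5])
    P=np.array(P);X=(onz("wrist",P,.024,o)-h)@R
    f=lambda q:np.hypot(X[:,0]-q[0],X[:,1]-q[1])-q[2]
    s=least_squares(f,[0,.07,.045],loss='soft_l1',f_scale=.001);print("dish in bracket",s.x,np.abs(s.fun).mean())
    s=least_squares(lambda q:f([*q,.045]),[0,.07],loss='soft_l1',f_scale=.001);print("fixed r",s.x)
for n in("nut","bolt_head"):
  for r in ctrl.masks_of(n,"wrist")[:2]:
    m=r["pixels"];rows=np.where(m.any(1))[0];print(n,r["at"],r["confidence"],rows[[0,-1]])
    for row in rows[::10]:
        c=np.where(m[row])[0];print(row,c[0],c[-1],end="; ")
print(((onz("wrist",[[322.5,95],[323.5,125]],.07,o)-h)@R).round(4))
g=cv2.cvtColor(im,7)
for row in(70,90,110):print(row,[(i,int(v)) for i,v in zip(range(236,424,2),g[row,236:424:2]) if i<266 or i>394])
E
```

```text
dish in bracket [0.0045999  0.07469575 0.04428282] 0.0001938820838554745
fixed r [0.00460189 0.07382862]
nut [323.7, 134.1] 0.69 [ 82 305]
82 312 336; 92 306 340; 102 306 340; 112 293 353; 122 293 353; 132 293 354; 142 285 361; 246 308 340; 256 312 337; 266 311 337; 276 311 337; 286 312 337; 296 312 337; bolt_head [323.3, 135.0] 0.94 [ 82 303]
82 314 334; 92 306 339; 102 306 339; 112 296 352; 122 293 352; 132 294 353; 142 286 361; 246 309 340; 256 312 336; 266 312 337; 276 313 337; 286 313 337; 296 312 337; [[0.0007 0.0816 0.07  ]
 [0.0011 0.0691 0.07  ]]
70 [(236, 128), (238, 130), (240, 131), (242, 131), (244, 131), (246, 132), (248, 130), (250, 132), (252, 133), (254, 130), (256, 128), (258, 129), (260, 155), (262, 185), (264, 184), (396, 179), (398, 172), (400, 128), (402, 104), (404, 102), (406, 106), (408, 103), (410, 104), (412, 105), (414, 103), (416, 104), (418, 104), (420, 104), (422, 106)]
90 [(236, 132), (238, 130), (240, 132), (242, 133), (244, 133), (246, 130), (248, 131), (250, 133), (252, 138), (254, 173), (256, 181), (258, 151), (260, 101), (262, 94), (264, 99), (396, 95), (398, 95), (400, 104), (402, 160), (404, 179), (406, 155), (408, 111), (410, 108), (412, 106), (414, 107), (416, 105), (418, 105), (420, 106), (422, 108)]
110 [(236, 135), (238, 133), (240, 133), (242, 132), (244, 132), (246, 133), (248, 133), (250, 138), (252, 173), (254, 181), (256, 144), (258, 97), (260, 96), (262, 118), (264, 172), (396, 139), (398, 105), (400, 103), (402, 105), (404, 161), (406, 181), (408, 153), (410, 111), (412, 107), (414, 110), (416, 111), (418, 110), (420, 109), (422, 108)]
```

The dish is ~3.7 mm off sideways, and correcting it is cheap. I'll release, re-centre the dish, then grip the head again.

step_arm([
  [[0, 0, 0, 0, 0, 0], [0, 0, 0, 0, 0, 0], [0, 0, 0, 0, 0, 0], [0, 0, 0, 0, 0, 0]],
], grip=0.5)

```text
time_s: 14.63
ee_pos: [0.5597, -0.0888, 0.0616]
eef_rot: [3.141, 0.0, 1.455]
force: [-0.5, 0.1, -0.1]
grip_width: 0.0352
grip_force: 0.0
```

step_arm([
  [[0, 0, -0.6, 0, 0, 0], [0, 0, -1.5, 0, 0, 0], [0, 0, -2.6, 0, 0, 0], [0, 0, -3.7, 0, 0, 0], [0, 0, -4.5, 0, 0, 0], [0, 0, -4.9, 0, 0, 0], [0, 0, -5, 0, 0, 0], [0, 0, -5, 0, 0, 0]],
])

```text
time_s: 15.3
ee_pos: [0.5597, -0.0888, 0.2117]
eef_rot: [3.14, 0.0, 1.455]
force: [-0.2, 0.1, 0.1]
grip_width: 0.047
grip_force: 0.0
```

step_arm([
  [[0.6, 0, 0, 0, 0, -1.1], [1.4, 0, 0, 0, 0, -2.2], [2.2, 0, 0, 0, 0, -3.3], [3, 0, 0, 0, 0, -4.4], [3.5, 0.1, 0, 0, 0, -5.5], [3.8, 0.1, 0, 0, 0, -6.6], [3.95, 0.12, 0, 0, 0, -7.7], [3.95, 0.12, 0, 0, 0, -8.8]],
], grip=0.2, squeeze=15)

```text
time_s: 15.97
ee_pos: [0.5764, 0.0296, 0.2093]
eef_rot: [-3.14, -0.002, 2.383]
force: [-0.2, -0.2, 0.9]
grip_width: 0.0189
grip_force: 0.0
```

step_arm([
  [[0, 0, 0, 0, 0, -1.1], [0, 0, 0, 0, 0, -2.2], [0, 0, 0, 0, 0, -3.3], [0, 0, 0, 0, 0, -4.4], [0, 0, 0, 0, 0, -5.5], [0, 0, 0, 0, 0, -6.2], [0, 0, 0, 0, 0, -6.2], [0, 0, 0, 0, 0, -6.2]],
])

```text
time_s: 16.63
ee_pos: [0.5765, 0.0285, 0.2099]
eef_rot: [-3.141, -0.002, 3.023]
force: [-0.4, 1.6, 0.1]
grip_width: 0.0188
grip_force: 0.0
```

step_arm([
  [[0, 0, 0, 0, 0, 0], [0, 0, 0, 0, 0, 0]],
])

```text
time_s: 16.8
ee_pos: [0.5767, 0.0286, 0.2107]
eef_rot: [-3.142, -0.001, 3.024]
force: [0.4, -0.1, 0.1]
grip_width: 0.0188
grip_force: 0.0
```

step_arm([
  [[0, 0, 0.8, 0, 0, 0], [0, 0, 1.8, 0, 0, 0], [0, 0, 2.9, 0, 0, 0], [0, 0, 4, 0, 0, 0], [0, 0, 5, 0, 0, 0], [0, 0, 5.7, 0, 0, 0], [0, 0, 6.18, 0, 0, 0], [0, 0, 6.18, 0, 0, 0]],
])

```text
time_s: 17.47
ee_pos: [0.576, 0.0286, 0.0233]
eef_rot: [-3.141, -0.003, 3.024]
force: [-0.9, 0.4, 0.3]
grip_width: 0.0188
grip_force: 0.0
```

step_arm([
  [[0, 0, 0, 0, 0, 0], [0, 0, 0, 0, 0, 0], [0, 0, 0, 0, 0, 0], [0, 0, 0, 0, 0, 0], [0, 0, 0, 0, 0, 0]],
], grip=0)

```text
time_s: 17.88
ee_pos: [0.577, 0.0286, 0.0262]
eef_rot: [3.142, 0.001, 3.026]
force: [0.5, 0.2, 1.9]
grip_width: 0.0037
grip_force: 15.3
```

step_arm([
  [[0.04, 0, 0, 0, 0, 0], [0.08, 0, 0, 0, 0, 0], [0.12, 0, 0, 0, 0, 0], [0.12, 0, 0, 0, 0, 0], [0.12, 0, 0, 0, 0, 0]],
])

```text
time_s: 18.3
ee_pos: [0.5735, 0.029, 0.0262]
eef_rot: [3.142, 0.001, 3.026]
force: [0.3, 0.2, 6.8]
grip_width: 0.0035
grip_force: 15.3
```

```bash
python3 - <<'E'
from h import *
p=np.load("p.npy");R=Ro.from_euler('z',p[2]).as_matrix();h=np.array([.5595,-.0887,0])
o=ctrl.get_obs();ctrl.camera("wrist");print((o["ee_pos"]-h)@R,o["force"])
m=ctrl.masks_of("dish","wrist")[0]["pixels"];P=[]
for row in np.where(m.any(1))[0]:
    c=np.where(m[row])[0]
    if len(c)>10:P+=[[c[0]-.5,row],[c[-1]+.5,row]]
X=(onz("wrist",np.array(P),.024,o)-h)@R
from scipy.optimize import least_squares
s=least_squares(lambda q:np.hypot(X[:,0]-q[0],X[:,1]-q[1])-.045,[0,.07],loss='cauchy',f_scale=.001);print(s.x,np.median(abs(s.fun)),m.sum())
E
```

```text
[0.00025152 0.11848066 0.02616415] [0.31816744 0.15379613 6.77917572]
[-1.97260914e-05  7.56770406e-02] 0.0013091538577913453 10470
```

Dish now at bracket (0.0, 75) mm. Release, rise, and go back to the head.

step_arm([
  [[0, 0, 0, 0, 0, 0], [0, 0, 0, 0, 0, 0], [0, 0, 0, 0, 0, 0], [0, 0, 0, 0, 0, 0]],
], grip=0.15)

```text
time_s: 18.73
ee_pos: [0.5729, 0.029, 0.0254]
eef_rot: [-3.142, -0.001, 3.026]
force: [-0.0, 0.2, -0.3]
grip_width: 0.0142
grip_force: 0.0
```

step_arm([
  [[0, 0, -0.5, 0, 0, 0], [0, 0, -1.2, 0, 0, 0], [0, 0, -2.2, 0, 0, 0], [0, 0, -3.4, 0, 0, 0], [0, 0, -4.7, 0, 0, 0], [0, 0, -5.6, 0, 0, 0], [0, 0, -6.1, 0, 0, 0], [0, 0, -6.1, 0, 0, 0]],
])

```text
time_s: 19.4
ee_pos: [0.5742, 0.029, 0.2123]
eef_rot: [3.141, 0.005, 3.026]
force: [-0.3, -0.3, 0.5]
grip_width: 0.0141
grip_force: 0.0
```

step_arm([
  [[0, -0.6, 0, 0, 0, 1.1], [0, -1.4, 0, 0, 0, 2.2], [0, -2.2, 0, 0, 0, 3.3], [0, -3, 0, 0, 0, 4.4], [0, -3.5, 0, 0, 0, 5.5], [0, -3.8, 0, 0, 0, 6.6], [0, -3.94, 0, 0, 0, 7.7], [0, -3.94, 0, 0, 0, 8.8]],
], grip=0.5)

```text
time_s: 20.07
ee_pos: [0.559, -0.0894, 0.207]
eef_rot: [-3.14, -0.002, 2.097]
force: [1.2, -0.3, 0.5]
grip_width: 0.0463
grip_force: 0.0
```

step_arm([
  [[0, 0, 0, 0, 0, 1.1], [0, 0, 0, 0, 0, 2.2], [0, 0, 0, 0, 0, 3.3], [0, 0, 0, 0, 0, 4.4], [0, 0, 0, 0, 0, 5.5], [0, 0, 0, 0, 0, 6.2], [0, 0, 0, 0, 0, 6.2], [0, 0, 0, 0, 0, 6.2]],
])

```text
time_s: 20.73
ee_pos: [0.5592, -0.0884, 0.2075]
eef_rot: [-3.14, -0.0, 1.458]
force: [0.4, -0.9, -0.5]
grip_width: 0.0467
grip_force: 0.0
```

step_arm([
  [[0, 0, 0, 0, 0, 0], [0, 0, 0, 0, 0, 0]],
])

```text
time_s: 20.9
ee_pos: [0.5595, -0.0884, 0.2083]
eef_rot: [-3.141, -0.0, 1.457]
force: [-0.1, 0.2, 0.1]
grip_width: 0.0471
grip_force: 0.0
```

step_arm([
  [[0, 0, 0.8, 0, 0, 0], [0, 0, 1.7, 0, 0, 0], [0, 0, 2.7, 0, 0, 0], [0, 0, 3.6, 0, 0, 0], [0, 0, 4.3, 0, 0, 0], [0, 0, 4.7, 0, 0, 0], [0, 0, 4.9, 0, 0, 0], [0, 0, 4.9, 0, 0, 0]],
])

```text
time_s: 21.57
ee_pos: [0.5594, -0.0884, 0.0611]
eef_rot: [-3.14, -0.0, 1.455]
force: [0.0, -1.1, 0.0]
grip_width: 0.0469
grip_force: 0.0
```

step_arm([
  [[0, 0, 0, 0, 0, 0], [0, 0, 0, 0, 0, 0], [0, 0, 0, 0, 0, 0], [0, 0, 0, 0, 0, 0], [0, 0, 0, 0, 0, 0], [0, 0, 0, 0, 0, 0], [0, 0, 0, 0, 0, 0], [0, 0, 0, 0, 0, 0]],
], grip=0, squeeze=30)

```text
time_s: 22.23
ee_pos: [0.5596, -0.0885, 0.0621]
eef_rot: [-3.142, 0.0, 1.455]
force: [-3.9, 0.7, 6.1]
grip_width: 0.012
grip_force: 30.0
```

```bash
python3 - <<'E'
from h import *
from scipy.optimize import least_squares
p=np.load("p.npy");R=Ro.from_euler('z',p[2]).as_matrix()
o=ctrl.get_obs();im=ctrl.camera("wrist");h=np.array([*o["ee_pos"][:2],0])
print({k:np.round(o[k],4) for k in("ee_pos","eef_rot","force","moment","grip_width","grip_force")})
m=ctrl.masks_of("dish","wrist")[0]["pixels"];P=[]
for row in range(135):
    c=np.where(m[row])[0]
    if len(c)>20: P+=[[c[0]-.5,row],[c[-1]+.5,row]]
X=(onz("wrist",np.array(P),.024,o)-h)@R
print(least_squares(lambda q:np.hypot(X[:,0]-q[0],X[:,1]-q[1])-q[2],[0,.07,.045],loss='soft_l1',f_scale=.001).x)
save(im,"w8")
E
```

```text
{'ee_pos': array([ 0.5596, -0.0885,  0.0621]), 'eef_rot': array([-3.1416e+00,  1.0000e-04,  1.4552e+00]), 'force': array([-3.8788,  0.6998,  6.0946]), 'moment': array([0.0215, 0.6776, 0.2164]), 'grip_width': np.float64(0.012), 'grip_force': np.float64(29.9983)}
[0.00493978 0.07447089 0.04432029]
```

View pics/w8.png

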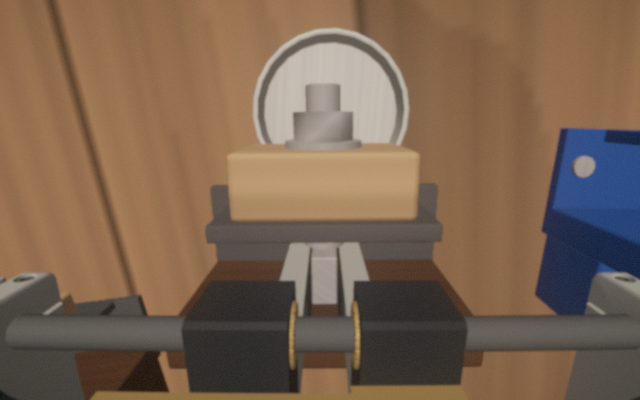

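```bash
python3 - <<'E'
from h import *
p=np.load("p.npy");R=Ro.from_euler('z',p[2]).as_matrix();o=ctrl.get_obs();h=np.array([.5596,-.0885,0])
for n in("w6","w7","w8"):
    g=cv2.imread(f"pics/{n}.png",0).astype(float)
    for row in(80,100,120):
        d=np.abs(np.diff(g[row]));L=[i for i in range(240,420) if d[i]>18];print(n,row,L)
s=ctrl.camera("scene")
for n in("dish","nut"):
    for r in ctrl.masks_of(n,"scene")[:3]:
        ys,xs=np.where(r["pixels"]);print(n,r["at"],r["confidence"],xs.min(),xs.max(),ys.min(),ys.max())
t=np.linspace(0,2*np.pi,100)
for dx in(0,.004):
    c=R@[dx,.075,0]+h;C=np.vstack([proj("scene",np.c_[c[0]+.045*np.cos(t),c[1]+.045*np.sin(t),0*t+z]) for z in(0,.024)]);print(dx,C.min(0),C.max(0))
for b in([0,.088,.062],[40e-3,60e-3,38e-3],[50e-3,30e-3,90e-3],[75e-3,30e-3,8e-3]):print(b,proj("scene",R@np.array(b)+h))
cv2.imwrite("pics/s8.png",cv2.cvtColor(cv2.resize(s[190:260,270:370],None,fx=7,fy=7,interpolation=2),4))
E
```

```text
w6 80 [256, 261, 262, 269, 270, 388, 389, 390, 397, 398, 403, 404]
w6 100 [252, 256, 257, 263, 264, 304, 305, 339, 340, 394, 395, 396, 402, 407, 408]
w6 120 [256, 257, 258, 263, 264, 292, 293, 352, 353, 394, 395, 403, 407]
w7 80 [256, 261, 262, 269, 270, 388, 389, 390, 397, 398, 399, 403, 404]
w7 100 [256, 257, 263, 264, 304, 305, 339, 340, 394, 395, 396, 402, 403, 407, 408]
w7 120 [256, 257, 258, 263, 264, 292, 293, 352, 353, 394, 395, 402, 407, 408]
w8 80 [257, 262, 263, 269, 270, 271, 388, 389, 397, 398, 402, 403, 404]
w8 100 [257, 258, 263, 264, 305, 339, 340, 394, 395, 402, 403, 407, 408]
w8 120 [253, 257, 258, 263, 264, 292, 293, 352, 394, 395, 401, 402, 406, 407]
dish [318.4, 230.6] 0.69 305 332 217 242
nut [325.7, 272.7] 0.68 318 359 267 284
nut [252.3, 186.5] 0.44 247 270 181 192
0 [300.39910216 214.73561042] [332.77493699 242.38235942]
0.004 [300.70706452 215.60379477] [333.15483349 243.34907288]
[0, 0.088, 0.062] [[321.27377326 213.74087947]]
[0.04, 0.06, 0.038] [[314.75364213 231.30753757]]
[0.05, 0.03, 0.09] [[304.52823976 220.51811034]]
[0.075, 0.03, 0.008] [[306.87878001 249.95115518]]
```

View pics/s8.png

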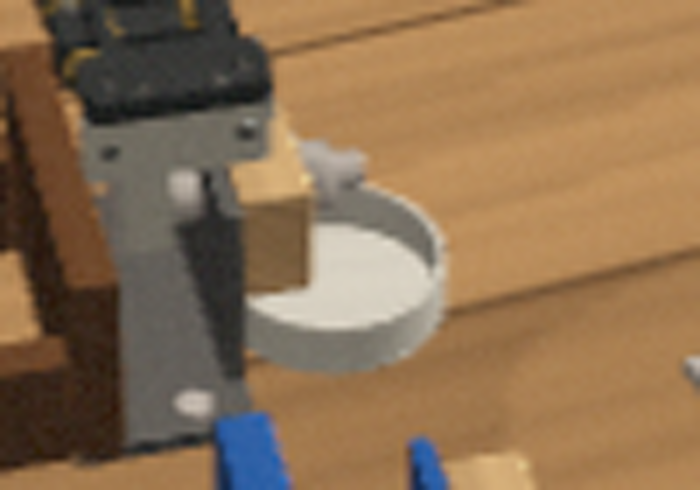

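The picture shows the dish flat on the bench, against the plate and under the nut. Its sideways offset is about 4 mm, well inside its 84 mm mouth. The head is held upright at 12.0 mm width with 30 N.

```bash
python3 - <<'E'
from station import ctrl
print(ctrl.hand_in())
E
```

```text
the job is handed in; nothing more can be done
None
```

I handed the job in at about 22 s: the dish is on the bench under the nut, and the bolt's head is still gripped upright (12.0 mm opening, 30 N). By my last measurement the dish is about 4 mm off-centre sideways, which a second slide did not reduce, plus the 5 mm or so from sitting against the plate.

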